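# Hook the tray home and load the canister

### The arm

A 7-joint arm with a two-finger parallel gripper is mounted at the origin on the work surface. World frame = base frame: x ahead of the robot, y to its left, z up, the work surface at z = 0. Lengths are in m, angles in rad, forces in N, time in s.
With the tool pointing down it reaches from about 0.425 to 0.95 m from the base axis. Payload 4.7 kg.
Tool frame: the origin (TCP) lies between the finger pads; the fingertips stand 25 mm ahead of it and the grasp point (between the pads) lies 6 mm ahead of it; x points along the fingers, z is the direction in which the jaws open and shut, and the axes are right-handed (so a half turn about x gives the same grasp; the last joint's range is limited). The gripper opens to 85 mm and grips with 20 to 120 N. Pads are 22 mm wide; open, the fingers measure 114 mm over their backs; the gripper's body (76 mm by 85 mm) begins 54 mm behind the grasp point. The pads swing forward as they close: fully open they stand 13 mm farther back than shut.
Start: joints at [-1.325, 0.469, -0.049, 1.532, 0.024, 1.141, -0.082], TCP at [0.183, 0.65, 0.256] pointing down, gripper open.
Joint ranges: [-2.59, 2.59], [-0.33, 1.99], [-1.39, 1.29], [0.1, 2.45], [-1.04, 4.18], [0.21, 1.99], [-2.66, 2.66]. Speed limits (rad/s): [2.57, 2.57, 3.14, 3.14, 3.14, 3.14, 3.14].

### API

Orientations are given as a 3x3 rotation matrix whose columns are the frame's x, y, z axes.
In Python, from rig import * gives the robot as it stands. Calls block until the motion is done:
- movep(position, orientation): joint-space move of the TCP to a pose.
- move_l(position, attitude=None, feed=0.15, until_force=None): straight line of the TCP; attitude=None keeps the orientation; feed is the mean speed in m/s. With until_force (N) it stops when the force on the tool has changed by that much, and returns True; else False.
- move_joints(angles): joint-space move.
- command_gripper(opening, newtons=None): finger opening in m; newtons is the grip in N (None keeps the last); returns when the fingers have stopped.
- sleep(seconds).
- inverse_kinematics(position, orientation): joint angles nearest the present ones, or None.
- sense(): the state.
- camera(name): name is "scene" or "side" or "wrist"; returns (picture, depth): 400x640x3 uint8, red, green, blue; 400x640 float32, m along the optical axis (not along the pixel's ray), 0 where there is no reading.
- camera_params(name): a dict with "K" (3x3 intrinsics, pixels), "dist" ([k1, k2, p1, p2, k3] as OpenCV has them; the pictures are not rectified), "position" and "rotation" of the camera in the world; the wrist camera has in their place "tool_from_camera" (4x4, takes a point from camera to tool coordinates, whose origin is the TCP and whose axes are the tool frame's). Camera axes: x right, y down, z forward; pixel columns grow to the right and rows downward; lengths in m; the calibration is good to about 2 mm. A picture is of the moment at which its call begins: read the wrist's pose just before it. camera_params takes no time and is no camera call.
A pose or a line that the arm cannot do raises Unreachable and nothing moves.
- finish_job(): hands the job in, once; it reports no verdict.
The state is a dict: "time_s": time; "joint_pos": joint angles; "qd": joint speeds; "joint_efforts": joint torques, N m; "position": TCP position; "tcp_rot": TCP orientation; "wrist_force": force on the tool from outside, world axes, zero at the start; "ft_torque": the same for the moment, N m; "finger_gap": finger opening in m.
Only numpy, scipy, OpenCV 4.12 (cv2) and the standard library are available. Lean on these libraries where they do the work, as an engineer would, in place of code of your own. Each camera call takes 0.05 s, during which the arm holds its last target. There are 200 camera calls.

### The job

Hook a fingertip behind the brass lip at the far end of the blue tray and drag the tray towards you between its rails until it meets the black sprung buffer at the near end; press it there lightly for a moment, feeling for the contact, without forcing the buffer to the bottom of its travel. Then stand the clear canister upright in the tray's square well, set down rather than dropped, and let go. Do not tip the tray or knock the canister over, and leave the other things on the desk where they are.

Things in the scene. Friction and masses are not known exactly. Their poses are not given: they have to be found in the camera images.
- tray: Blue desk tray, loose, 140 mm long (its x, pointing away from the robot) x 110 mm wide (y) x 46 mm high, about 0.5 kg (varies, as does friction: dragging takes roughly 1 to 6 N). Origin: centre of its underside. Its far half is a closed bay of full height, nothing to hold; its near half has a square open well. It slides on the table between the rails.
- rails: Two fixed low wooden guide rails, 14 mm high, 12 mm thick, inner faces 117 mm apart (3.5 mm play each side of the tray). They run along x from the stop block's far face to 270 mm beyond it. Origin as the stop block's.
- tray_lip: Brass plate forming the tray's far end wall and lip, 6 mm thick, 110 mm wide, its upright outer face goes from the table to 48 mm high (2 mm above the bay); same frame as the tray. The outer face is at tray x = +70 mm. At least 90 mm of table behind it is free.
- lip_back (a point): Middle of the top edge of the lip's outer (far) face, 48 mm above the table; axes as the tray.
- tray_front (a point): Middle of the tray's near outer face, at tray x = -70 mm, 28 mm above the table.
- well (a point): Centre of the floor of the tray's square well, 6 mm above the table; the well is 58 x 58 mm, 40 mm deep, sides along the tray's x and y.
- stop: Fixed dark wooden stop block between the near ends of the rails, 30 (x) x 110 (y) x 44 mm high, carrying the buffer. Origin: on the table below the middle of its far face; x points along the rails, away from the robot, towards the tray.
- buffer_root (a point): Point on the stop block's far face, 28 mm up, from which the black rubber buffer pad (50 mm wide, 17 to 39 mm above the table) stands out on a screw. The pad's face is set anywhere from 16 to 46 mm out (x) from here; that setting is not measured: find it by feel. The pad is sprung: it gives 1 mm per 5 N and is at the bottom of its travel at 2.4 mm, 12 N; about 6 N is a good light press.
- canister: Clear acrylic canister, 46 mm diameter, 80 mm high, 0.12 kg, with a knurled black lid 50 mm in diameter forming its top 20 mm; loose, upright. Origin: centre of its underside, z up. Stands left or right of the rails.
- pen_cup: Grey pen cup, 60 mm diameter, 85 mm high, pens to about 145 mm; bystander, loose. Origin: centre of its underside.
- walnut_drive: Walnut-cased thumb drive lying flat, 56 x 20 x 11 mm; bystander, loose. Origin: centre of its underside.
- gold_stick: Gold capless stick lying flat, 42 x 13 x 6 mm; bystander, loose. Origin: centre of its underside.
- usb_hub: Matte blue plastic hub, 90 x 34 x 20 mm; bystander, loose. Origin: centre of its underside.
- keyring_drive: Chrome drive with a split steel loop, 66 x 26 x 5 mm; bystander, loose. Origin: centre of its underside.
- mouse: Grey computer mouse, 100 x 60 x 34 mm; bystander, loose. Origin: centre of its underside.
- stapler: Red and black stapler, 130 x 36 x 48 mm; bystander, loose. Origin: centre of its underside.
Mind the look-alikes: they are no part of the job. Several things look just like the tray: the one meant starts farthest from the robot's base.

How it is judged:
By the outcome, as a careful person would: the job done as asked, in the order asked, and still so for the second after the job is handed in, with the robot touching nothing.
It also fails if it takes over 72 s, if anything falls off the work surface, if the arm or the gripper's body presses on something with over 40 N, if the wrist force passes 120 N, or if a joint passes its speed limit or range.

## Working session

There is one attempt and no reset: what is moved stays moved. The work goes in short steps, each a Python script; the robot and the scene stay as the last script left them, time stands still between calls to the robot, and variables do not carry over. Pictures are saved under pics/ and viewed, about 8 in all and at most 12, crops included, and the job is handed in when it is done.

```bash
mkdir -p pics; cat > h.py <<'E'
from rig import *
import numpy as np, cv2
def cam(name):
    p=camera_params(name)
    s=sense() if name=="wrist" else None
    im,d=camera(name)
    if s is not None:
        T=np.eye(4);T[:3,:3]=s["tcp_rot"];T[:3,3]=s["position"];T=T@np.array(p["tool_from_camera"])
    else:
        T=np.eye(4);T[:3,:3]=p["rotation"];T[:3,3]=p["position"]
    return dict(im=im,d=d,K=np.array(p["K"]),dist=np.array(p["dist"]),T=T)
def save(c,fn,crop=None,k=1):
    im=c["im"][...,::-1]
    if crop: u0,v0,u1,v1=crop; im=im[v0:v1,u0:u1]
    cv2.imwrite(fn,cv2.resize(im,None,fx=k,fy=k,interpolation=cv2.INTER_CUBIC))
def ray(c,uv):
    q=cv2.undistortPoints(np.array(uv,float).reshape(-1,1,2),c["K"],c["dist"]).reshape(-1,2)
    return np.c_[q,np.ones(len(q))]
def onplane(c,uv,z):
    r=ray(c,uv)@c["T"][:3,:3].T; o=c["T"][:3,3]
    return o+r*((z-o[2])/r[:,2])[:,None]
def cloud(c):
    v,u=np.mgrid[0:400,0:640]
    r=ray(c,np.stack([u.ravel(),v.ravel()],1))*c["d"].reshape(-1,1)
    return (r@c["T"][:3,:3].T+c["T"][:3,3]).reshape(400,640,3)
E
python3 - <<'E'
from h import *
import pickle
for n in("scene","side"):
    c=cam(n); save(c,f"pics/{n}0.png"); pickle.dump(c,open(f"{n}0.pkl","wb")); print(n,c["T"].round(3).tolist(),(c["d"]>0).mean())
s=sense();print(s["time_s"],s["tcp_rot"],s["wrist_force"],s["finger_gap"])
a=cv2.imread("pics/scene0.png");
print(camera_params("wrist")["tool_from_camera"])
E
```

```text
scene [[-0.577, 0.688, -0.439, 1.206], [0.817, 0.488, -0.308, 0.552], [0.002, -0.536, -0.844, 1.514], [0.0, 0.0, 0.0, 1.0]] 0.99597265625
side [[0.911, -0.307, 0.277, 0.134], [-0.413, -0.706, 0.576, -0.695], [0.019, -0.639, -0.769, 0.998], [0.0, 0.0, 0.0, 1.0]] 0.996
0.1 [[-4.41811950e-04 -9.62489614e-01  2.71318167e-01]
 [-1.68500070e-03  2.71318525e-01  9.62488140e-01]
 [-9.99998483e-01 -3.19325379e-05 -1.74166744e-03]] [0.14379222 0.08470938 0.15819066] 0.08517972244629501
[[ 2.24583673e-04 -2.81400283e-01  9.59590449e-01 -1.19059016e-01]
 [-6.05722737e-04 -9.59590336e-01 -2.81400108e-01  7.27141420e-02]
 [ 9.99999791e-01 -5.18047884e-04 -3.85958872e-04 -8.49668625e-04]
 [ 0.00000000e+00  0.00000000e+00  0.00000000e+00  1.00000000e+00]]
```

View pics/scene0.png

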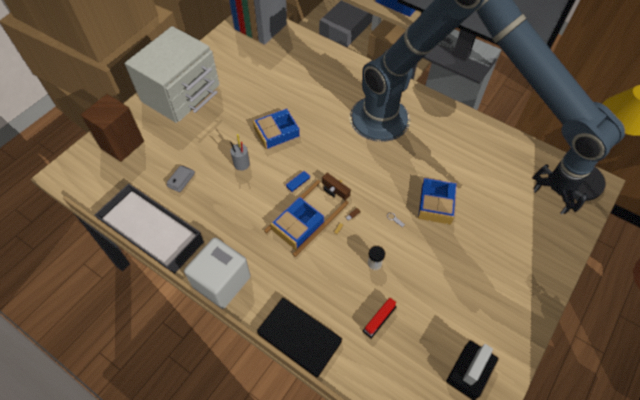

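View pics/side0.png

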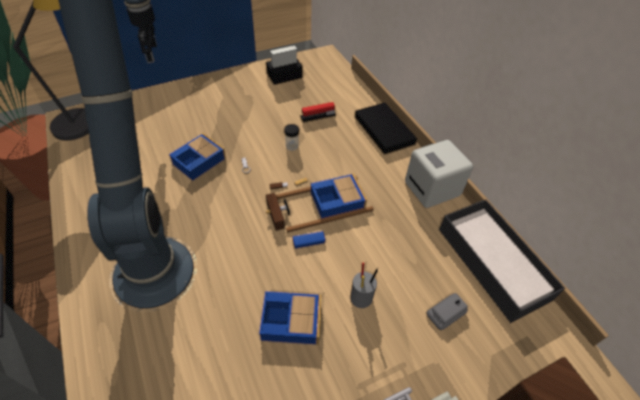

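The scene view shows the railed tray at about (298,221), stop at (335,187) and canister at (377,256). In the side view they are at (337,195), (277,210) and (291,137). Two decoy trays stand outside the rails.

```bash
python3 - <<'E'
from h import *
import pickle
S=pickle.load(open("scene0.pkl","rb"));D=pickle.load(open("side0.pkl","rb"))
for n,c,pts in(("scene",S,dict(tray=(298,221),stop=(335,187),can=(377,252),stap=(380,317),hub=(298,181),cup=(240,160))),("side",D,dict(tray=(345,190),stop=(277,210),can=(291,130),hub=(309,240)))):
    P=cloud(c)
    for k,(u,v) in pts.items(): print(n,k,P[v,u].round(3))
    # height map, top-down 1mm grid
    x0,x1,y0,y1=.35,.95,-.35,.35
# combined topdown map at 1mm, colour from side camera and scene on z plane 
for n,c in(("scene",S),("side",D)):
    for z in(0.0,0.046):
        g=np.stack(np.meshgrid(np.arange(.40,.95,.001),np.arange(.30,-.35,-.001),indexing='ij'),-1)[::-1]
        pts=np.c_[g.reshape(-1,2),np.full(g.shape[0]*g.shape[1],z)]
        R=c["T"][:3,:3]; 
        uv,_=cv2.projectPoints(pts,cv2.Rodrigues(R.T)[0],-R.T@c["T"][:3,3],c["K"],c["dist"])
        uv=uv.reshape(g.shape).astype(np.float32)
        o=cv2.remap(c["im"],uv[...,0],uv[...,1],cv2.INTER_CUBIC)
        cv2.imwrite(f"pics/top_{n}_{int(z*1000)}.png",o[...,::-1])
E
```

```text
scene tray [0.565 0.03  0.044]
scene stop [0.383 0.052 0.039]
scene can [0.531 0.306 0.085]
scene stap [0.688 0.417 0.051]
scene hub [ 0.425 -0.074  0.017]
scene cup [ 0.497 -0.268  0.068]
side tray [0.583 0.021 0.043]
side stop [0.37  0.031 0.042]
side can [0.523 0.295 0.079]
side hub [ 0.417 -0.089  0.024]
```

View pics/top_side_0.png

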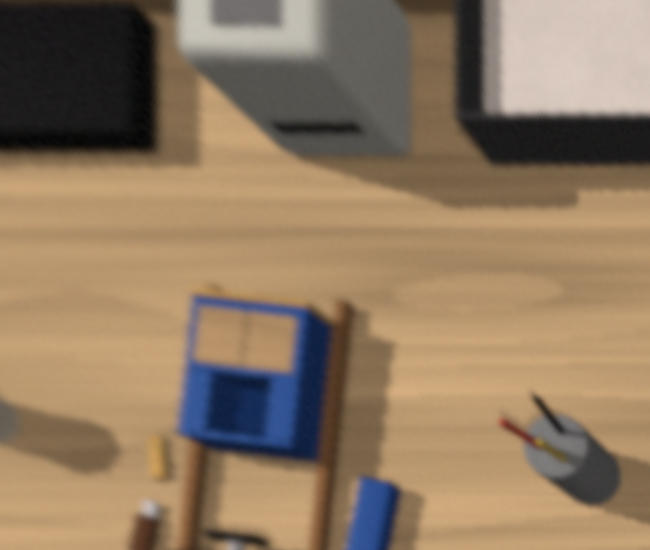

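```bash
cat >> h.py <<'E'
def rot(yaw):  # tool down, jaws along world y turned by yaw
    c,s=np.cos(yaw),np.sin(yaw)
    z=np.array([-s,c,0]);x=np.array([0,0,-1.]);return np.stack([x,np.cross(z,x),z],1)
E
python3 - <<'E'
from h import *
import pickle
movep([0.51,0.28,0.33],rot(-.1)); c=cam("wrist"); pickle.dump(c,open("w_can.pkl","wb")); save(c,"pics/w_can.png")
movep([0.49,0.03,0.36],rot(-.1)); c=cam("wrist"); pickle.dump(c,open("w_tray.pkl","wb")); save(c,"pics/w_tray.png")
s=sense();print(s["time_s"],s["position"],s["wrist_force"],s["joint_pos"])
E
```

```text
3.0083 [0.49024658 0.03227397 0.35967083] [ 0.28160318  0.28956143 -0.24352   ] [-0.37645961  0.0778496   0.24272501  1.82202227 -0.02019198  1.24441036
  1.34658588]
```

View pics/w_tray.png

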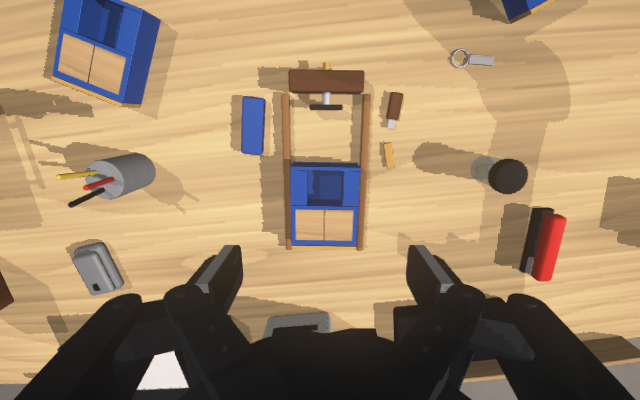

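View pics/w_can.png

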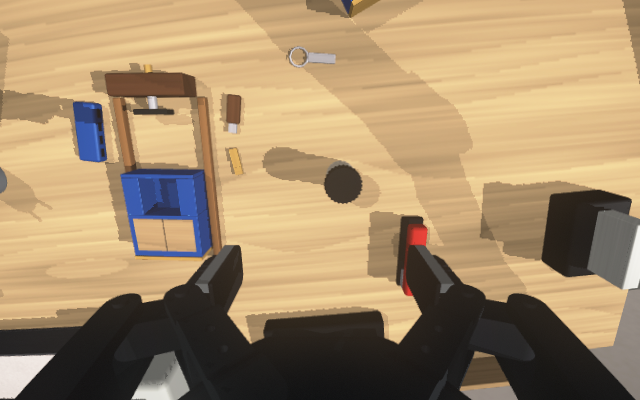

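Wrist views: tray around (325,204), its lip edge at row ~246 (u 290–357), buffer pad at (326,107), lid at (508,176) / (342,184). Rails look parallel to the picture columns, so their yaw is about -0.1.

```bash
python3 - <<'E'
from h import *
import pickle
A=pickle.load(open("w_tray.pkl","rb"));B=pickle.load(open("w_can.pkl","rb"))
def rect(P): 
    r=cv2.minAreaRect(P[:,:2].astype(np.float32)*1000); return np.round(r[0],1),np.round(r[1],1),round(r[2],2)
def region(c,u0,v0,u1,v1,z0,z1):
    P=cloud(c)[v0:v1,u0:u1].reshape(-1,3); return P[(P[:,2]>z0)&(P[:,2]<z1)]
for n,c,t,st,ca in(("A",A,(275,150,375,255),(275,60,380,95),(470,145,540,205)),("B",B,(110,160,216,262),(95,60,205,100),(310,150,375,215))):
    P=region(c,*t,.040,.055); print(n,"tray top",len(P),rect(P),np.median(P[:,2]))
    P=region(c,*st,.038,.052); print(n,"stop",len(P),rect(P),np.median(P[:,2]))
    P=region(c,*ca,.074,.09); print(n,"lid",len(P),rect(P),cv2.minEnclosingCircle(P[:,:2].astype(np.float32)*1000),np.median(P[:,2]))
print("corners A", onplane(A,[(290,246),(357,246),(292,167),(360,167)],.046).round(4).tolist())
print("rail tops A", onplane(A,[(284,97),(286,245),(365,97),(362,245)],.014).round(4).tolist())
save(A,"pics/w_crop.png",(265,55,385,260),3)
E
```

```text
A tray top 4381 (array([561.3,  24.9]), array([110.1, 140.6]), 83.39) 0.04773854143574113
A stop 1689 (array([367.6,  46.6]), array([108.6,  30.6]), 83.48) 0.045350623107878296
A lid 956 (array([527.7, 303.5]), array([49.9, 51.8]), 22.53) ((527.509765625, 303.6026306152344), 26.585371017456055) 0.08114191540710794
B tray top 4958 (array([560.8,  24.5]), array([112.8, 141. ]), 83.53) 0.04774129976726196
B stop 1853 (array([367.1,  46.8]), array([110.8,  31.3]), 84.27) 0.04527484897891776
B lid 1097 (array([527.3, 304.9]), array([50.9, 51.3]), 71.91) ((527.796875, 304.921630859375), 26.143430709838867) 0.08133367442306677
corners A [[0.6217, -0.0396, 0.046], [0.6328, 0.0735, 0.046], [0.4879, -0.0187, 0.046], [0.4983, 0.0869, 0.046]]
rail tops A [[0.3816, -0.0212, 0.014], [0.6341, -0.0524, 0.014], [0.394, 0.1054, 0.014], [0.6476, 0.0853, 0.014]]
```

View pics/w_crop.png

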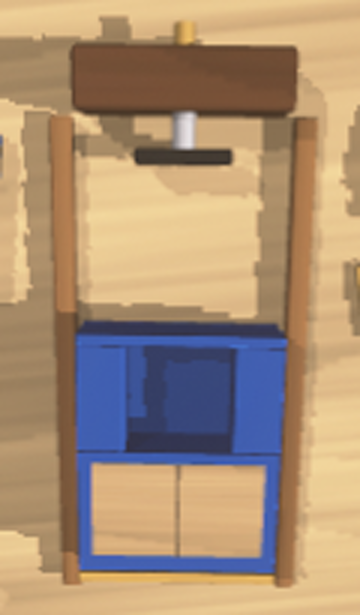

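Measured against the given sizes: tray 110×140 mm and centre (0.561, 0.0247), stop 110×31 mm, lid 51 mm. Rail yaw is -0.113, and the tray-to-stop gap is 110 mm, so the pull is 64–94 mm. Hooking now.

```bash
cat >> h.py <<'E'
YAW=-0.1137; E=np.array([np.cos(YAW),np.sin(YAW)]); T0=np.array([.5610,.0247]); R=rot(YAW)
def P(s,z): # point s m along tray axis from the tray's starting centre
    return [*(T0+s*E),z]
def st(tag=""):
    q=sense(); f=np.array(q["wrist_force"]); p=np.array(q["position"])
    print(tag,"t%.2f s=%.2fmm lat=%.2f z=%.4f F_axis=%.2f F=%s"%(q["time_s"],1000*((p[:2]-T0)@E),1000*((p[:2]-T0)@np.array([-E[1],E[0]])),p[2],f[:2]@E,f.round(2))); return f[:2]@E
E
python3 - <<'E'
from h import *
command_gripper(0.0)
movep(P(.106,.14),R); st("above")
print(move_l(P(.106,.045),feed=.08,until_force=6)); sleep(.2); f0=st("down")
print(move_l(P(.075,.045),feed=.02,until_force=1.2)); st("contact")
E
```

```text
above t4.87 s=106.38mm lat=0.29 z=0.1414 F_axis=-0.32 F=[-0.33 -0.04  0.43]
False
down t6.41 s=106.27mm lat=0.03 z=0.0455 F_axis=-0.01 F=[0.08 0.75 0.01]
True
contact t7.51 s=82.07mm lat=0.06 z=0.0447 F_axis=0.46 F=[ 0.43 -0.37  0.85]
```

```bash
python3 - <<'E'
from h import *
print(move_l(P(.060,.045),feed=.03,until_force=12)); st()
print(move_l(P(.022,.045),feed=.03,until_force=12)); st()
c=cam("wrist"); save(c,"pics/drag.png")
for s in (.020,.018,.016): print(move_l(P(s,.045),feed=.015,until_force=5)); st()
E
```

```text
False
 t8.38 s=59.50mm lat=0.02 z=0.0449 F_axis=0.76 F=[ 0.81  0.33 -0.09]
False
 t9.80 s=21.99mm lat=0.04 z=0.0450 F_axis=1.66 F=[ 1.58 -0.79  1.48]
False
 t10.13 s=20.10mm lat=-0.03 z=0.0450 F_axis=2.22 F=[ 2.15 -0.69 -0.07]
False
 t10.42 s=17.88mm lat=-0.01 z=0.0450 F_axis=1.40 F=[ 1.3  -0.92  0.93]
False
 t10.70 s=15.83mm lat=-0.02 z=0.0450 F_axis=1.60 F=[ 1.49 -1.01  1.12]
```

View pics/drag.png

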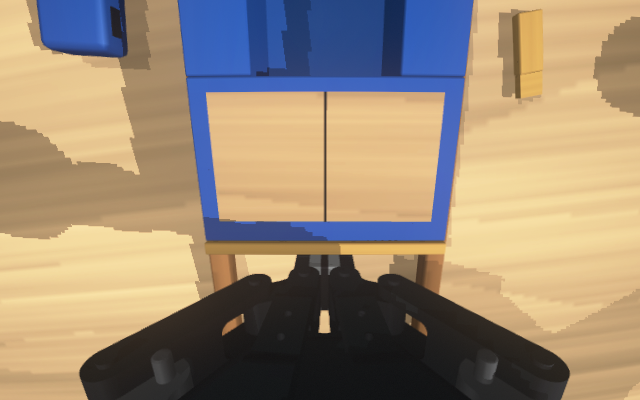

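The tray follows the finger, which sits behind the lip at (325,250). Drag is about 1.6 N. I'm feeling for the buffer in 1 mm steps.

```bash
python3 - <<'E'
from h import *
def F(): return np.mean([(np.array(sense()["wrist_force"])[:2]@E,sleep(.01))[0] for _ in range(6)])
s=.0155; log=[]
while s>-.016:
    s-=.001
    hit=move_l(P(s,.045),feed=.02,until_force=4.5); f=F(); log.append((round(s*1000,1),round(float(f),2)))
    if f>3.3 or hit: break
print(log,hit)
while f<7.0 and s>-.020:
    s-=.0003; move_l(P(s,.045),feed=.01); f=F(); print(round(s*1000,2),round(float(f),2))
sleep(.6); st("press")
E
```

```text
[(14.5, 2.11), (13.5, 2.22), (12.5, 2.28), (11.5, 2.21), (10.5, 2.1), (9.5, 2.79), (8.5, 2.25), (7.5, 2.91), (6.5, 2.82), (5.5, 2.91), (4.5, 2.97), (3.5, 2.77), (2.5, 3.42)] False
2.2 3.23
1.9 3.59
1.6 3.27
1.3 3.37
1.0 3.57
0.7 3.48
0.4 3.86
0.1 3.6
-0.2 3.26
-0.5 3.68
-0.8 3.62
-1.1 4.01
-1.4 3.55
-1.7 4.16
-2.0 3.63
-2.3 4.17
-2.6 4.64
-2.9 4.83
-3.2 5.48
-3.5 5.3
-3.8 5.75
-4.1 6.61
-4.4 6.6
-4.7 6.8
-5.0 7.39
press t22.70 s=-3.79mm lat=0.24 z=0.0451 F_axis=6.77 F=[ 6.78 -0.23 -2.22]
```

```bash
python3 - <<'E'
from h import *
import pickle
st("now")
A=pickle.load(open("w_tray.pkl","rb"));Bc=pickle.load(open("w_can.pkl","rb"))
S0=T0-.1948*E+.015*E
ax=lambda p:((np.atleast_2d(p)[:,:2]-S0)@E*1000).round(1)
print("pad far top edge out of stop:",ax(onplane(A,[(318,109.4),(326,109.4),(335,109.4)],.039)), "pad bottom plane",ax(onplane(A,[(326,109.4)],.017)))
print("B pad",ax(onplane(Bc,[(140,114),(154,114),(168,113)],.039)))
C=cam("wrist");Q=cloud(C)[:, :].reshape(-1,3)
q=(Q[:,:2]-T0)@E; l=(Q[:,:2]-T0)@np.array([-E[1],E[0]])
m=(abs(l)<.05)&(Q[:,2]>.040)&(Q[:,2]<.053)&(q<.02)
print("tray lip max s now",np.percentile(q[m],[50,99,99.9])*1000)
# closed-bay front wall & rows: profile along the axis of height at |l|<10mm
for a in np.arange(-.16,.02,.004):
    k=(q>=a)&(q<a+.004)&(abs(l)<.012)
    if k.sum()>3: print(int(a*1000),round(float(np.median(Q[k,2])*1000),1),end="; ")
save(C,"pics/press.png"); pickle.dump(C,open("press.pkl","wb"))
Sc=cam("scene");save(Sc,"pics/scene1.png",(270,150,390,240),6)
E
```

```text
now t22.70 s=-3.79mm lat=0.24 z=0.0451 F_axis=6.77 F=[ 6.78 -0.23 -2.22]
pad far top edge out of stop: [25.3 25.2 24.9] pad bottom plane [24.6]
B pad [24.8 24.8 23.3]
tray lip max s now [-66.27835402 -16.57726585 -11.77397203]
-135 6.7; -131 7.5; -127 7.5; -123 7.5; -119 7.5; -115 7.5; -111 7.4; -107 7.5; -103 7.4; -99 7.5; -95 46.0; -91 47.5; -87 47.9; -83 48.2; -79 164.0; -75 48.2; -71 48.2; -67 48.2; -63 48.2; -59 48.2; -55 48.2; -51 48.2; -47 48.2; -43 48.2; -39 48.2; -35 48.1; -31 47.5; -27 118.6; -23 101.4; -19 99.8; -15 101.8; -11 59.1; -7 67.6; -3 68.1; 0 70.0; 4 59.1;
```

View pics/scene1.png

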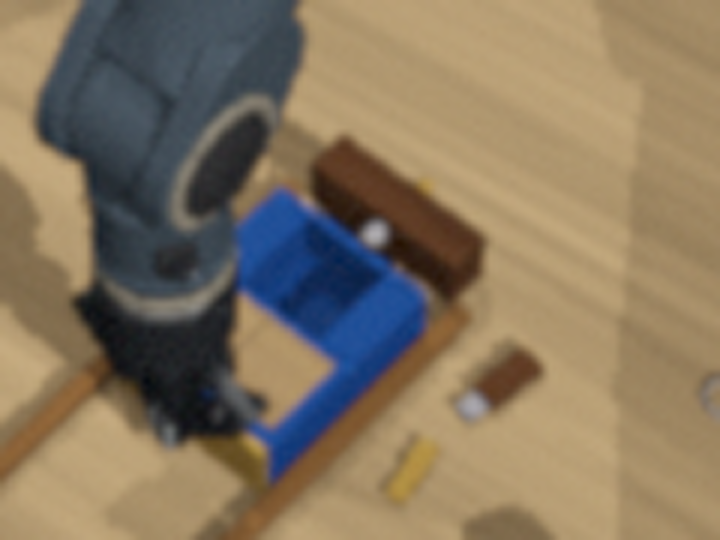

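The pad was seen 25 mm out in two pictures. By feel the tray's front is now about 24.7 mm out, so the two agree. I'll press slightly more, hold, then back off.

```bash
python3 - <<'E'
from h import *
def F(): 
    r=[(np.array((q:=sense())["wrist_force"])[:2]@E,(np.array(q["position"])[:2]-T0)@E*1000,sleep(.01))[:2] for _ in range(8)]; return np.mean(r,0).round(2)
s=-.005; f=F(); print(f)
while f[0]<8.3 and s>-.0065:
    s-=.0003; move_l(P(s,.045),feed=.01); f=F(); print(round(s*1000,2),f)
sleep(.8); print("held",F())
for d in(.001,.002,.003): move_l(P(s+d,.045),feed=.02); print("back",F())
move_l(P(.03,.045),feed=.08); print(F())
move_l(P(.03,.16),feed=.2); st("up")
movep([.46,.04,.36],R); C=cam("wrist"); save(C,"pics/after.png")
import pickle; pickle.dump(C,open("after.pkl","wb"))
Q=cloud(C)[40:255,240:420].reshape(-1,3)
for z0,z1 in((.040,.055),):
    K=Q[(Q[:,2]>z0)&(Q[:,2]<z1)]
    q=(K[:,:2]-T0)@E*1000;l=(K[:,:2]-T0)@np.array([-E[1],E[0]])*1000
    H,_,_=np.histogram2d(q,l,bins=[np.arange(-200,0,4),np.arange(-70,71,4)])
    for i,r in enumerate(H): 
        if r.sum(): print(-200+4*i,"".join("#" if v>0 else "." for v in r))
st()
E
```

```text
[ 7.24 -3.8 ]
-5.3 [ 7.76 -3.89]
-5.6 [ 8.03 -3.99]
-5.9 [ 8.1  -4.08]
-6.2 [ 8.68 -4.15]
held [ 8.58 -4.19]
back [ 7.6  -3.83]
back [ 5.58 -3.75]
back [ 3.55 -3.51]
[-0.04 28.75]
up t27.31 s=28.99mm lat=0.03 z=0.1591 F_axis=-0.10 F=[-0.1   0.06 -0.34]
-200 ...############################....
-196 ...############################....
-192 ...############################....
-188 ....###########################....
-184 ...############################....
-164 ...........#############...........
-160 ............############...........
-156 ...############################....
-152 ...############################....
-148 ...########.............#######....
-144 ....#######.............########...
-140 ....#######.............########...
-136 ....#######.............########...
-132 ....#######..............#######...
-128 ....#######..............#######...
-124 ...########..............#######...
-120 ...########..............#######...
-116 ...########..............#######...
-112 ...########..............#######...
-108 ...########..............#######...
-104 ....#######...........
[... 266 characters left out ...]
#########################...
-72 ...#############################...
-68 ...#############################...
-64 ....############################...
-60 ....############################...
-56 ....############################...
-52 ....############################...
-48 ....###########################....
-44 ....############################...
-40 ....############################...
-36 ...#############################...
-32 ...#############################...
-28 ...#############################...
-24 ....############################...
-20 ...#############################...
-16 ....#############..................
 t28.31 s=-102.11mm lat=3.84 z=0.3582 F_axis=0.65 F=[ 0.65  0.03 -0.42]
```

View pics/after.png

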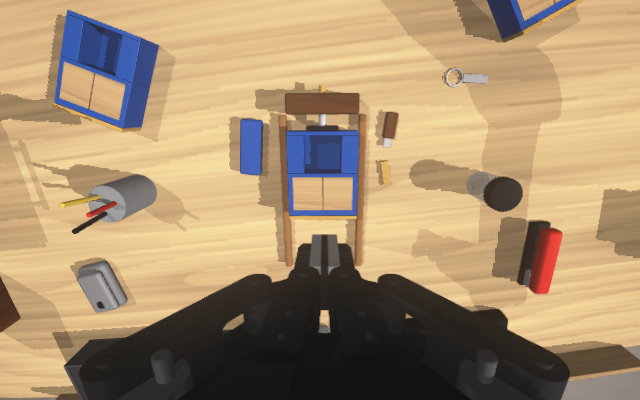

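The tray sits against the pad, with its front edge at row ~131 and the pad at (323,127). Now the canister.

```bash
python3 - <<'E'
from h import *
import pickle
N=np.array([-E[1],E[0]])
C=pickle.load(open("after.pkl","rb")); c3=cloud(C)
Q=c3[60:230,240:420].reshape(-1,3); q=(Q[:,:2]-T0)@E*1000;l=(Q[:,:2]-T0)@N*1000;z=Q[:,2]
top=(z>.043)&(z<.055)&(q>-158)&(q<0)
r=cv2.minAreaRect(np.c_[q,l][top].astype(np.float32)); print("tray",r)
m=top&(q>-142)&(q<-98)
L=[];Rr=[]
for a in range(-142,-98,4):
    k=m&(q>=a)&(q<a+4); L.append(l[k&(l<0)].max()); Rr.append(l[k&(l>0)].min())
print("well lat",np.median(L),np.median(Rr))
m=top&(abs(l)<20); f=q[m&(q<-130)].max(); b=q[m&(q>-110)].min(); print("well s",f,b)
fl=(z<.012)&(abs(l)<35)&(q>-152)&(q<-88); print("floor z",np.median(z[fl]),"l",np.percentile(l[fl],[1,99]),"s",np.percentile(q[fl],[1,99]))
K=c3[165:215,470:535].reshape(-1,3);K=K[K[:,2]>.076]; print("lid",cv2.minEnclosingCircle(K[:,:2].astype(np.float32)*1000))
for zz in(.076,.16,.2): print(inverse_kinematics(P(-.120,zz),R), inverse_kinematics([.5276,.3043,zz],R) is not None)
E
```

```text
tray ((-85.08281707763672, 0.366302490234375), (140.4835662841797, 110.19499206542969), 0.17744717001914978)
well lat -29.365695604283083 30.10134412455933
well s -150.5281407297126 -91.39245044745864
floor z 0.007412493253464214 l [-28.6192426   29.39012233] s [-146.8164693  -91.9448949]
lid ((462.6749572753906, 188.9619598388672), 159.7600555419922)
[-0.44742543  0.37715693  0.32089729  2.24230352 -0.22376705  0.5509266
  1.5009147 ] True
[-0.48843926  0.21967981  0.35266824  2.17922333 -0.10961171  0.7588216
  1.39320339] True
[-0.50069571  0.1554748   0.35632703  2.13836218 -0.07142113  0.85864239
  1.35549534] True
```

```bash
python3 - <<'E'
from h import *
command_gripper(.085,30)
movep([.5276,.3043,.17],R)
print(move_l([.5276,.3043,.076],feed=.08,until_force=4)); st("at can")
command_gripper(.0,25); print("gap",sense()["finger_gap"]); st("gripped")
p=np.array(sense()["position"]); move_l([p[0],p[1],.19],feed=.12); sleep(.2); st("lifted"); print("gap",sense()["finger_gap"])
c=cam("wrist"); save(c,"pics/grasp.png"); d=cam("side"); save(d,"pics/side_g.png",(240,60,440,240),3)
a=cv2.imread("pics/grasp.png"); b=cv2.resize(cv2.imread("pics/side_g.png"),(444,400)); cv2.imwrite("pics/g2.png",cv2.resize(np.hstack([cv2.resize(a,(400,250)),cv2.resize(b,(278,250))]),None,fx=1.18,fy=1.18))
E
```

```text
False
at can t31.68 s=-64.54mm lat=274.27 z=0.0766 F_axis=0.93 F=[0.99 0.52 0.29]
gap 0.04914829620306195
gripped t32.09 s=-64.63mm lat=274.20 z=0.0765 F_axis=-0.39 F=[-0.41 -0.18  2.74]
lifted t33.39 s=-64.92mm lat=273.97 z=0.1892 F_axis=-1.01 F=[-1.04 -0.26 -1.54]
gap 0.04897441005000218
```

View pics/g2.png

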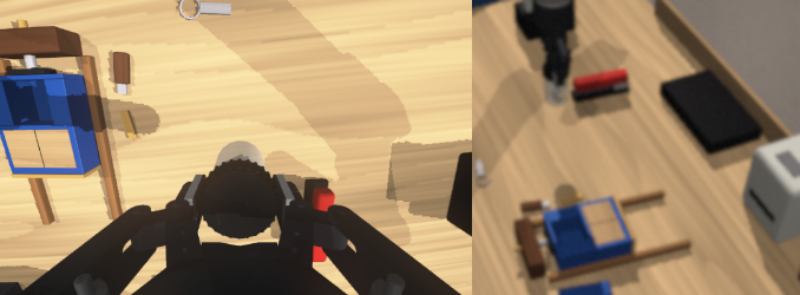

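The lid is gripped centrally (gap 49 mm) and lifted, and the canister is upright. Carrying it to the well and setting it down by feel.

```bash
python3 - <<'E'
from h import *
N=np.array([-E[1],E[0]])
W=T0-.1202*E+.0004*N
movep([*W,.19],R); sleep(.2); st("over")
h1=move_l([*W,.090],feed=.08,until_force=5); st("near %s"%h1)
if not h1:
    h2=move_l([*W,.078],feed=.012,until_force=2.5); st("touch %s"%h2)
c=cam("wrist"); d=cam("side")
save(c,"pics/set.png"); save(d,"pics/side_s.png",(230,140,400,260),4)
a=cv2.imread("pics/set.png"); b=cv2.imread("pics/side_s.png"); cv2.imwrite("pics/s2.png",np.hstack([cv2.resize(a,(440,275)),cv2.resize(b,(360,275))]))
E
```

```text
over t34.77 s=-119.68mm lat=1.69 z=0.1900 F_axis=-0.61 F=[-0.53  0.74 -1.14]
near False t36.17 s=-119.80mm lat=0.49 z=0.0904 F_axis=0.37 F=[ 0.45  0.64 -1.51]
touch True t36.84 s=-120.13mm lat=0.47 z=0.0825 F_axis=-0.13 F=[-0.13  0.03  5.38]
```

View pics/s2.png

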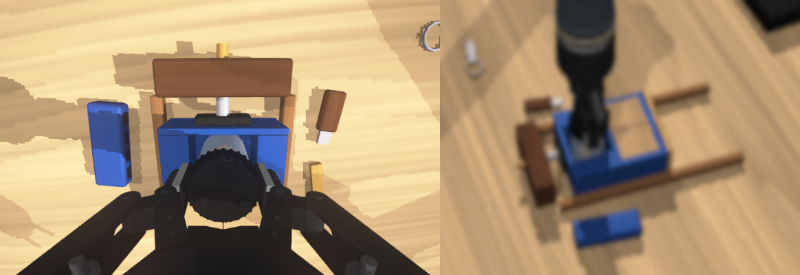

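Floor contact came at TCP z = 0.0825, exactly as predicted, and the canister is inside the well. Releasing and checking.

```bash
python3 - <<'E'
from h import *
import pickle
N=np.array([-E[1],E[0]])
command_gripper(.075); sleep(.3); st("open")
p=sense()["position"]
move_l([p[0],p[1],.2],feed=.1); 
movep([.47,.04,.36],R); sleep(.2); st("clear")
c=cam("wrist"); save(c,"pics/final.png",(200,60,460,260),3); c3=cloud(c)[60:260,240:420].reshape(-1,3)
K=c3[(c3[:,2]>.076)&(c3[:,2]<.1)]; q=np.c_[(K[:,:2]-T0)@E,(K[:,:2]-T0)@N]*1000
k=(abs(q[:,1])<40)&(q[:,0]<-80)
print("lid",cv2.minEnclosingCircle(q[k].astype(np.float32)),"z",np.percentile(K[k,2],[5,50,95]).round(4))
K=c3[(c3[:,2]>.043)&(c3[:,2]<.055)]; q=np.c_[(K[:,:2]-T0)@E,(K[:,:2]-T0)@N]*1000
print("tray",cv2.minAreaRect(q[(q[:,0]>-158)&(q[:,0]<0)].astype(np.float32)))
E
```

```text
open t37.62 s=-121.01mm lat=0.22 z=0.0819 F_axis=0.18 F=[ 0.17 -0.05  0.15]
clear t39.84 s=-92.91mm lat=4.78 z=0.3584 F_axis=0.18 F=[ 0.18 -0.    0.23]
lid ((-120.27485656738281, 1.257234811782837), 26.123249053955078) z [0.0855 0.0873 0.0887]
tray ((-85.71904754638672, 0.3796348571777344), (138.4856414794922, 110.30562591552734), 0.09800395369529724)
```

View pics/final.png

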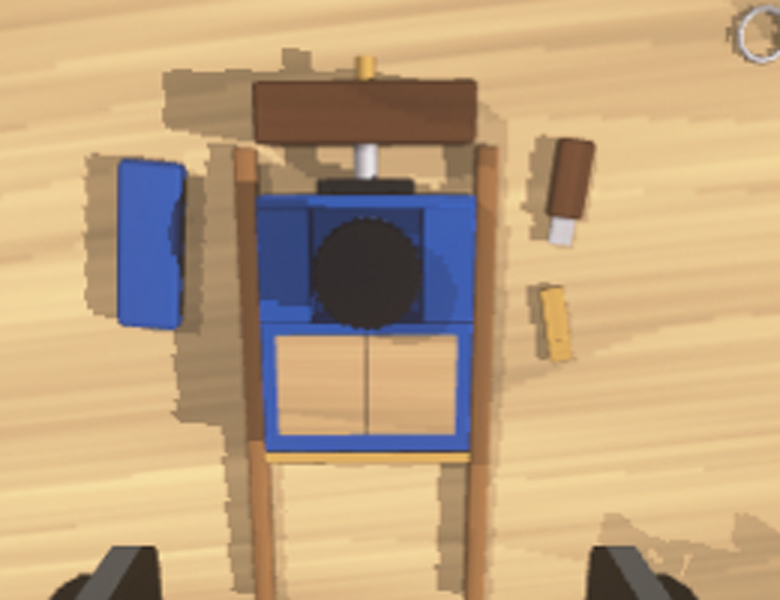

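The canister stands level in the well at crop (367,272), with its lid at z 0.087 including about 1.3 mm of depth bias. The tray is against the pad at (365,188), and the neighbouring things are where they were. Handing in.

```bash
python3 -c "
from rig import *
print(finish_job(), sense()['time_s'])"
```

```text
the job is handed in; nothing more can be done
the job is handed in; nothing more can be done
```

The job is done and handed in at about 40 s of the 72 s allowed. The tray sits against the buffer, and the canister stands upright in its well.

- **Drag and press:** I hooked the closed fingertips behind the brass lip and pulled the tray about 85 mm. It met the buffer about 25 mm out from the stop block, where the pictures also put it. I pressed to about 8.6 N at the wrist and held for about 0.8 s. Drag was 2–3.5 N, so the buffer took roughly 5–6 N, well short of its 12 N limit.
- **Canister:** I lifted it by the lid and lowered it into the well. It touched the floor at the height predicted, with a brief contact force of about 6–7 N, and then I let go.
- **Last checks:** The lid is level and within about 1 mm of the well centre. The tray is still square between the rails and against the pad. The neighbouring items in the last picture (hub, walnut drive, gold stick) look where they were. I did not look again at the pen cup, mouse or stapler after placing the canister, but the arm did not go near them.
- **Disagreements:** The drag force crept up from about 1.6 to 3.6 N along the pull. Force then rose more slowly with finger position than the buffer's 5 N/mm at first contact, approaching it only in the last steps. The true buffer force is therefore uncertain by 1–2 N. The last tray length read 138.5 mm instead of 140, probably because the canister and edge pixels clipped the measurement.

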